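Put the lid on the ghee pot

ROBOT

A 7-joint arm with a two-finger parallel gripper is mounted at the origin on the work surface. World frame = base frame: x ahead of the robot, y to its left, z up, the work surface at z = 0. Lengths are in m, angles in rad, forces in N, time in s.
With the tool pointing down it reaches from about 0.425 to 0.95 m from the base axis. Payload 4.7 kg.
Tool frame: the origin (TCP) lies on the centre line of the jaws, within the pads' length; the fingertips stand robot.nose_length ahead of it and the grasp point (between the pads) lies 8 mm behind it (robot.nose_length is the distance from the TCP to the fingertips, in m); z points along the fingers, x is the direction in which the jaws open and shut, and the axes are right-handed (so a half turn about z gives the same grasp; the last joint's range is limited). The gripper opens to 85 mm and grips with 20 to 120 N. Pads are 22 mm wide; open, the fingers measure 114 mm over their backs; the gripper's body (76 mm by 85 mm) begins 54 mm behind the grasp point. The pads swing forward as they close: fully open they stand 13 mm farther back than shut.
Start: joints at [1.284, 0.469, -0.049, 1.532, 0.024, 1.141, -0.082], TCP at [0.172, -0.653, 0.242] pointing down, gripper open.
Joint ranges: [-2.59, 2.59], [-0.33, 1.99], [-1.39, 1.29], [0.1, 2.45], [-1.04, 4.18], [0.21, 1.99], [-2.66, 2.66]. Speed limits (rad/s): [2.57, 2.57, 3.14, 3.14, 3.14, 3.14, 3.14].

INTERFACE

Orientations are given as [roll, pitch, yaw] about the fixed x, y, z axes, in that order (R = Rz(yaw) Ry(pitch) Rx(roll)).
In Python, from plant import robot gives the robot as it stands. Calls block until the motion is done:
- robot.goto(position, orientation): joint-space move of the TCP to a pose.
- robot.move_straight(position, vel=0.15, attitude=None, contact_N=None): straight line of the TCP; attitude=None keeps the orientation; vel is the mean speed in m/s. With contact_N (N) it stops when the force on the tool has changed by that much, and returns True; else False.
- robot.move_joints(angles): joint-space move.
- robot.grip(opening, strength=None): opening from 0.0 (shut) to 1.0 (fully open); strength is the grip in N (None keeps the last); returns when the fingers have stopped.
- robot.sleep(seconds).
- robot.inverse_kinematics(position, orientation): joint angles nearest the present ones, or None.
- robot.sense(): the state.
- robot.grab_frame(name): name is "scene" or "side" or "wrist"; returns a dict with "image" (480x640x3 uint8, red, green, blue), "range_z" (480x640 float32, m along the optical axis (not along the pixel's ray), 0 where there is no reading), "fx", "fy", "cx", "cy" (pixels), "R" (3x3) and "t" (3): a world point X has camera coordinates R X + t. Camera axes: x right, y down, z forward; pixel columns grow to the right and rows downward; lengths in m; the calibration is good to about 2 mm. The wrist camera is an equidistant fisheye: a pixel r from the principal point sees the ray r / f radians off the axis. A picture is of the moment at which its call begins.
A pose or a line that the arm cannot do raises robot.IKError and nothing moves.
- robot.close_job(): hands the job in, once; it reports no verdict.
The state is a dict: "t": time; "joint_pos": joint angles; "joint_velocities": joint speeds; "effort": joint torques, N m; "tcp_pos": TCP position; "tcp_rot": TCP orientation; "wrist_force": force on the tool from outside, world axes, zero at the start; "torque": the same for the moment, N m; "opening": opening from 0.0 (shut) to 1.0 (fully open).
Only numpy, scipy, OpenCV 4.12 (cv2) and the standard library are available. Lean on these libraries where they do the work, as an engineer would, in place of code of your own. Each camera call takes 0.05 s, during which the arm holds its last target. There are 200 camera calls.

TASK

Take the steel lid out of the wire rack, lay it flat with its knob up on the cork mat and let go of it, so that you can take it again by the knob. Then lift it off the mat, keeping it level, and lower it (do not drop it) onto the ghee pot until it sits fully home and level on the rim. Leave the pot standing where it is and do not disturb the tawa, the spatula, the tumbler or the caddy.

Things in the scene. Friction and masses are not known exactly. Their poses are not given: they have to be found in the camera images.
- lid: Round steel lid, 140-280 g: disc 116 mm across, 8 mm thick, with a 24 mm knob; below, a locating step 82 mm across, 10 mm deep (corner chamfered 5 mm), enters the pot's mouth. Origin: centre of the disc's underside, which rests on the rim. Own +x = its axis, out through the knob: step x -10 to 0, disc 0 to 8, knob 8 to 34 mm. Lying knob up on its step, the origin is 10 mm above the surface
- lid_knob (a point): Middle of the lid's round black knob (24 mm across, 26 mm tall), 21 mm from the lid's origin along its +x. At the start the lid stands on edge in the rack, knob facing away from the robot (within about 35 degrees of world +x), and its upper rim can be pinched from above: 17 mm of bare rim before the step begins
- rack: Fixed steel wire rack, 106 by 106 mm, 78 mm high. Origin: on the counter under its centre. The lid stands on edge in an 11 mm slot along the rack's y axis, between upright rods at y = -49 and +49 mm, 78 mm high, resting on two low bars. Disc centre 61 mm, disc top 119 mm above the counter. Lift the lid 60 mm or more straight up to clear the rods
- mat: Fixed square cork mat, 200 mm by 200 mm, 4 mm thick, lying on the counter. Origin: centre of its underside
- pot: Round steel ghee pot, open and empty, loose, about 500 g: 100 mm across outside, 92 mm across inside at the mouth, 90 mm tall, wall 4 mm. Origin: centre of its underside; z up
- pot_rim (a point): Centre of the pot's mouth, level with the top of its rim, 90 mm above the pot's underside
- tawa: Bystander: black cast iron griddle, 240 mm across, 22 mm high, with a flat handle reaching 265 mm from its centre along its -y. Origin: centre of its underside
- spatula: Bystander: grey silicone spatula, 280 mm long, lying flat. Origin: under its middle, handle to its -x
- tumbler: Bystander: brass tumbler, 72 mm across, 100 mm tall. Origin: centre of its underside
- caddy: Bystander: fixed orange plastic caddy, 120 by 240 by 70 mm, holding two spoons under a white sliding lid. Origin: centre of its underside
- caddy_lid (a joint): Bystander: how far the caddy's white lid is slid open (m), 0 to 0.15
Not all that is in view belongs to the job. Leave any blue or green look-alike of the lid alone. Leave any turquoise look-alike of the pot alone.

How it is judged:
By the outcome, as a careful person would: the job done as asked, in the order asked, and still so for the second after the job is handed in, with the robot touching nothing.
It also fails if it takes over 61 s, if anything falls off the work surface, if the arm or the gripper's body presses on something with over 40 N, if the wrist force passes 120 N, or if a joint passes its speed limit or range.

## Working session

There is one attempt and no reset: what is moved stays moved. The work goes in short steps, each a Python script; the robot and the scene stay as the last script left them, time stands still between calls to the robot, and variables do not carry over. Pictures are saved under pics/ and viewed, about 8 in all and at most 12, crops included, and the job is handed in when it is done.

```bash
ls; mkdir -p pics; cat > h.py <<'E'
import numpy as np, cv2
from plant import robot
def cloud(f):
    z=f["range_z"]; v,u=np.indices(z.shape)
    c=np.stack([(u-f["cx"])/f["fx"]*z,(v-f["cy"])/f["fy"]*z,z],-1)
    p=(c-f["t"])@np.array(f["R"]); p[z==0]=np.nan
    return p
def save(im,n): cv2.imwrite("pics/"+n,cv2.cvtColor(np.ascontiguousarray(im),cv2.COLOR_RGB2BGR))
E
python3 - <<'E'
from h import *
import pickle
for n in("scene","side"):
    f=robot.grab_frame(n); pickle.dump(f,open(n+".pkl","wb")); save(f["image"],n+".png"); print(n,f["fx"],-np.array(f["R"]).T@f["t"])
s=robot.sense();print(s,robot.nose_length)
E
```

```text
pics
scene 543.9421219605867 [ 1.72762241 -0.55599769  1.06212996]
side 618.4109851091854 [-0.14535457  1.4900458   1.02252086]
{'t': 0.1, 'joint_pos': array([ 1.28406964,  0.46933996, -0.04859382,  1.5335647 ,  0.02410226,
        1.14101174, -0.08230695]), 'joint_velocities': array([ 1.74914848e-04, -2.26695582e-03, -7.50068487e-05, -1.83489246e-03,
       -2.72127182e-03,  1.31813769e-03,  3.32336327e-05]), 'effort': array([ 1.35953258e-03, -5.11510384e+01, -4.65307978e-02, -2.38390428e+01,
        1.08502829e-02,  4.37884548e-03,  1.30903101e-05]), 'tcp_pos': array([ 0.17199536, -0.6521976 ,  0.24138453]), 'tcp_rot': array([ 3.14152919e+00,  1.73693458e-03, -1.31294791e+00]), 'wrist_force': array([-0.54085291,  0.47997392, -0.29929494]), 'torque': array([ 0.00273078, -0.05820633,  0.01502413]), 'opening': 1.0021061697330462} 0.011
```

View pics/scene.png

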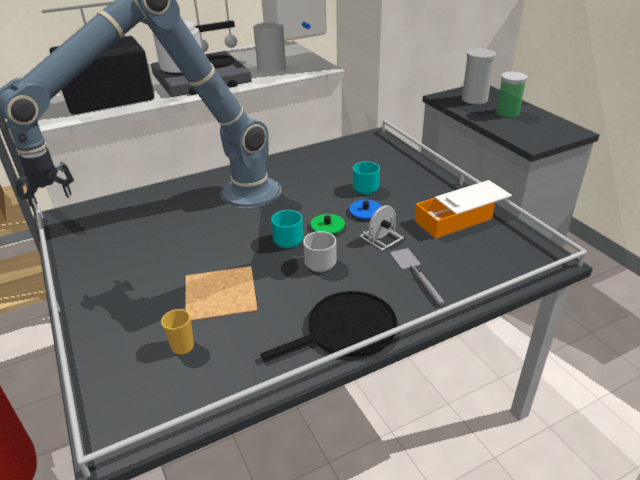

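View pics/side.png

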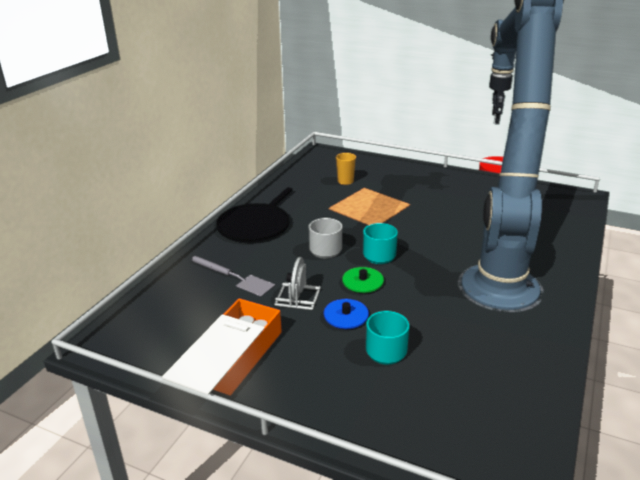

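Candidates for the lid in the scene view are the steel disc on edge in the rack (382,222), the green one (327,224) and the blue one (366,210). For the pot: grey (320,252), turquoise (287,229) and (366,178). By the description I choose the steel disc in the rack and the grey pot. Next I'll measure them and check with one crop.

```bash
cat > m.py <<'E'
from h import *
import pickle
F={n:pickle.load(open(n+".pkl","rb")) for n in("scene","side")}
C={n:cloud(f) for n,f in F.items()}
a=F["scene"]["image"][185:285,285:425]; b=F["side"]["image"][210:320,250:400]
save(np.hstack([cv2.resize(a,(400,300),interpolation=2),cv2.resize(b,(400,300),interpolation=2)]),"crop.png")
for n,(u,v) in [("scene",(382,218)),("scene",(320,252)),("scene",(220,292)),("scene",(178,330)),("scene",(350,322)),("scene",(455,215)),("scene",(405,258)),("scene",(287,229)),("scene",(327,227)),("scene",(366,212)),("scene",(366,178))]: print(n,u,v,C[n][v,u].round(3))
P=np.concatenate([C[n].reshape(-1,3) for n in C]); I=np.concatenate([F[n]["image"].reshape(-1,3) for n in C]).astype(int); S=np.repeat([0,1],len(P)//2)
c0=C["scene"][218,382]
def circ(q):
    A=np.c_[2*q,np.ones(len(q))]; s=np.linalg.lstsq(A,(q**2).sum(1),rcond=None)[0]; return s[:2],np.sqrt(s[2]+s[:2]@s[:2])
# lid points
m=(np.hypot(*(P[:,:2]-c0[:2]).T)<.085)&(P[:,2]>.025)&(P[:,2]<.2)&(I.min(1)>50)
for s in(0,1):
    q=P[m&(S==s)&(P[:,2]>.09)]; print("lid top",s,len(q),q.min(0).round(4),q.max(0).round(4),q.mean(0).round(4))
    k=q[:,:2]-q[:,:2].mean(0); w,V=np.linalg.eigh(k.T@k); print(" horiz normal",V[:,0].round(3),np.degrees(np.arctan2(*V[::-1,0])),np.sqrt(w/len(q)))
# pot rim
p0=C["scene"][252,320]
for s in(0,1):
    m=(np.hypot(*(P[:,:2]-p0[:2]).T)<.11)&(np.abs(P[:,2]-.09)<.004)&(S==s)&(np.ptp(I,axis=1)<30); q=P[m,:2]
    c,r=circ(q); d=np.abs(np.hypot(*(q-c).T)-r)<.006; c,r=circ(q[d]); print("pot",s,len(q),c.round(4),r,P[m,2].mean())
m=(P[:,2]<.012)&(P[:,2]>-.01)&(I[:,0]>I[:,2]+60)&(np.hypot(*(P[:,:2]-C["scene"][292,220,:2]).T)<.16)
for s in (0,1):
    r=cv2.minAreaRect((P[m&(S==s),:2]*1000).astype(np.float32)); print("mat",r,P[m&(S==s),2].mean())
E
python3 m.py
```

```text
scene 382 218 [0.503 0.27  0.081]
scene 320 252 [0.569 0.01  0.083]
scene 220 292 [ 0.508 -0.291  0.007]
scene 178 330 [ 0.692 -0.451  0.091]
scene 350 322 [ 0.81  -0.024  0.018]
scene 455 215 [0.593 0.496 0.071]
scene 405 258 [0.632 0.277 0.002]
scene 287 229 [ 0.405 -0.024  0.078]
scene 327 227 [0.392 0.126 0.027]
scene 366 212 [0.366 0.294 0.019]
scene 366 178 [0.245 0.365 0.075]
lid top 0 170 [0.4873 0.2234 0.0901] [0.5155 0.3218 0.1222] [0.5011 0.2687 0.1047]
 horiz normal [-0.98 -0.2 ] -168.45825074278613 [0.00329543 0.0251823 ]
lid top 1 159 [0.4778 0.2383 0.0901] [0.5028 0.3229 0.1217] [0.4906 0.2833 0.1038]
 horiz normal [-0.987 -0.16 ] -170.77173141656982 [0.00426247 0.02133051]
pot 0 143 [0.527  0.0307] 0.0475123324463584 0.08989638849342471
pot 1 121 [0.5243 0.0324] 0.04780163583874783 0.08886350852699573
mat ((498.295654296875, -305.2442626953125), (233.8312225341797, 208.6376495361328), 72.85456085205078) 0.0056109395998492646
mat ((507.1960754394531, -294.50982666015625), (221.86610412597656, 215.99844360351562), 73.25013732910156) 0.003320811058606346
```

View pics/crop.png

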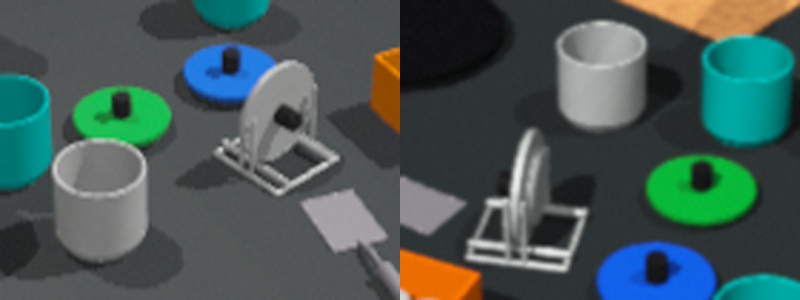

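The crop confirms the choice: steel disc in the rack, black knob toward +x, and the grey pot. Next I'll check that the laying pose is reachable, with the tool tilted outward and the knob up, then hover over the lid for a closer look.

```bash
cat >> h.py <<'E'
def wcloud(f):
    z=f["range_z"]; v,u=np.indices(z.shape); x=(u-f["cx"])/f["fx"]; y=(v-f["cy"])/f["fy"]; r=np.hypot(x,y)+1e-9
    k=np.where(r<1.45,np.tan(np.minimum(r,1.45))/r,np.nan)
    p=(np.stack([x*k*z,y*k*z,z],-1)-f["t"])@np.array(f["R"]); p[z==0]=np.nan
    return p
def circ(q):
    A=np.c_[2*q,np.ones(len(q))]; s=np.linalg.lstsq(A,(q**2).sum(1),rcond=None)[0]; return s[:2],np.sqrt(s[2]+s[:2]@s[:2])
def laypose(O,a,psi,din=.054):   # lid origin O -> TCP pose, tool a above horizontal, heading psi
    d=np.array([np.cos(psi),np.sin(psi),0]); zt=np.cos(a)*d-[0,0,np.sin(a)]; xt=np.sin(a)*d+[0,0,np.cos(a)]
    return np.array(O)-din*zt+.004*xt, [np.pi,-(np.pi/2-a),psi]
E
python3 - <<'E'
from h import *
import pickle
print("t",robot.sense()["t"])
robot.goto([.495,.276,.26],[np.pi,0,.17])
f=robot.grab_frame("wrist"); pickle.dump(f,open("w1.pkl","wb")); save(f["image"],"w1.png")
print("t",robot.sense()["t"],f["fx"])
for a in(15,20,30,40):
  for psi in (-30,-60,-90,-120,0,30):
    for r in(0,.03):
      s=np.radians(psi); O=np.array([.503+r*np.cos(-.53),-.30+r*np.sin(-.53),.026])
      ok=[]
      for h in (0,.12):
        p,o=laypose(O+[0,0,h],np.radians(a),s); q=robot.inverse_kinematics(p,o); ok.append(None if q is None else np.round(q,2).tolist())
      if None not in ok: print(a,psi,r,ok)
P=wcloud(f).reshape(-1,3)
m=(np.hypot(P[:,0]-.495,P[:,1]-.276)<.085)&(P[:,2]>.1125)&(P[:,2]<.13); q=P[m]
print(len(q),q.mean(0),q.min(0),q.max(0)); k=q[:,:2]-q[:,:2].mean(0); w,V=np.linalg.eigh(k.T@k); print(np.degrees(np.arctan2(*V[::-1,0])),np.sqrt(w/len(q)))
E
```

```text
t 0.1
t 3.575 371.64829954431775
15 -60 0.03 [[-0.9, 1.51, 1.08, 2.44, 2.7, 0.52, 1.83], [0.86, 0.97, -1.15, 2.4, 2.18, 1.95, -2.54]]
15 -90 0 [[-0.84, 1.24, 0.92, 2.13, 0.8, 0.56, -2.6], [-0.7, 0.8, 0.72, 2.16, 1.11, 0.93, -2.65]]
15 -90 0.03 [[-0.79, 1.24, 0.92, 2.07, 0.82, 0.58, -2.58], [-0.65, 0.82, 0.72, 2.1, 1.12, 0.92, -2.61]]
15 -120 0 [[-0.4, 1.08, 0.53, 1.72, 0.64, 1.28, -2.52], [-0.4, 0.88, 0.53, 1.74, 0.72, 1.4, -2.43]]
15 -120 0.03 [[-0.37, 1.1, 0.53, 1.65, 0.65, 1.3, -2.48], [0.13, 0.85, -0.23, 1.64, 1.07, 1.8, -2.65]]
15 0 0 [[1.95, 1.53, -1.21, 2.39, 3.36, 0.45, -1.67], [1.94, 1.14, -1.32, 2.43, 3.47, 0.44, -2.16]]
15 0 0.03 [[1.89, 1.5, -1.21, 2.34, 3.39, 0.45, -1.74], [1.84, 1.02, -1.2, 2.38, 3.7, 0.5, -2.48]]
15 30 0 [[1.91, 1.43, -1.19, 2.03, -0.22, 0.43, 1.97], [1.89, 1.09, -1.18, 2.06, -0.7, 0.57, 2.19]]
15 30 0.03 [[1.86, 1.42, -1.19, 1.97, -0.24, 0.44, 1.97], [1.84, 1.11, -1.18, 2.0, -0.67, 0.56, 2.14]]
20 -60 0.03 [[0.81, 1.18, -1.01, 2.37, 2.31, 1.97, -2.63], [0.73, 0.7, -0.92, 2.39, 2.03, 1.59, -2.65]]
20 -90 0 [[-0.81, 1.17, 0.92, 2.15, 0.8, 0.52, -2.54], 
[... 2145 characters left out ...]
0.51, -0.69, 2.05, 1.26, 1.32, -2.47]]
40 -90 0.03 [[0.35, 0.7, -0.44, 2.04, 1.39, 1.19, -2.65], [0.54, 0.54, -0.67, 1.99, 1.28, 1.32, -2.43]]
40 -120 0 [[-0.32, 0.82, 0.53, 1.82, 0.49, 1.01, -2.32], [0.29, 0.61, -0.35, 1.75, 0.89, 1.5, -2.54]]
40 -120 0.03 [[0.22, 0.79, -0.22, 1.72, 0.92, 1.35, -2.63], [0.29, 0.64, -0.33, 1.68, 0.91, 1.51, -2.5]]
40 30 0 [[1.76, 1.06, -1.19, 2.06, 0.23, 0.37, 1.26], [1.6, 0.58, -0.88, 2.03, -0.73, 0.65, 1.95]]
40 30 0.03 [[1.79, 1.27, -1.38, 2.0, 0.77, 0.52, 0.78], [1.47, 0.57, -0.75, 1.97, -0.8, 0.69, 1.99]]
681 [0.49691436 0.27231633 0.11709255] [0.48878951 0.24345872 0.11256749] [0.50594592 0.29968212 0.12119842]
-167.791763627926 [0.00220588 0.01548783]
```

View pics/w1.png

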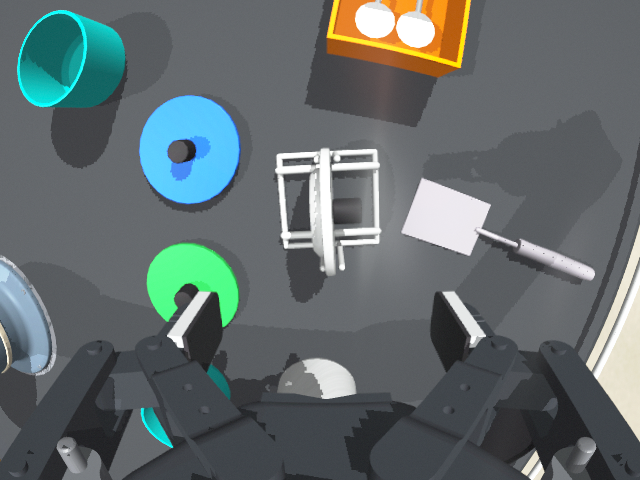

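The wrist view shows the lid edge-on in the rack at about (328,210), with the knob to its right. The fit gives centre (0.497, 0.272) and yaw 12.2°. I'll pinch the rim and lift.

```bash
python3 - <<'E'
from h import *
y=np.radians(12.2); o=[np.pi,0,y]
robot.goto([.4969,.2723,.16],o); robot.grip(.5); 
c=robot.move_straight([.4969,.2723,.115],vel=.1,contact_N=8); print("contact",c,robot.sense()["tcp_pos"],robot.sense()["wrist_force"])
robot.grip(0,80); print("open",robot.sense()["opening"])
robot.move_straight([.4969,.2723,.215],vel=.12); robot.move_straight([.4969,.2723,.36],vel=.25)
s=robot.sense(); print(s["t"],s["opening"],s["wrist_force"],s["joint_pos"].round(2))
f=robot.grab_frame("side"); save(f["image"],"s2.png")
a=np.radians(20)
for psi in(10,20,30,40,50):
  for h in(.0,.1,.2):
    p,oo=laypose([.503,-.30,.026+h],a,np.radians(psi)); q=robot.inverse_kinematics(p,oo); print(psi,h,None if q is None else np.round(q,2))
E
```

```text
contact False [0.49679262 0.2725859  0.11478539] [-0.09175234  0.75510517 -0.11242253]
open 0.06609812439665665
7.2833 0.07124964949089253 [ 0.65814923  0.62674079 -2.39055459] [ 0.23  0.39 -1.09  1.59  0.35  1.38 -0.68]
10 0.0 [ 1.83  1.19 -1.03  2.29  4.17  0.35 -2.65]
10 0.1 None
10 0.2 None
20 0.0 None
20 0.1 [ 1.94  1.11 -1.27  2.19 -0.77  0.26  2.2 ]
20 0.2 [ 1.98  0.83 -1.3   2.16 -0.95  0.45  2.15]
30 0.0 [ 1.89  1.35 -1.19  2.04 -0.17  0.4   1.87]
30 0.1 [ 1.87  1.06 -1.18  2.06 -0.6   0.52  2.08]
30 0.2 [ 1.88  0.81 -1.17  2.03 -0.8   0.7   2.09]
40 0.0 [ 1.48  0.98 -0.59  1.93 -0.97  0.91  2.58]
40 0.1 [ 1.88  1.26 -1.34  1.93 -0.05  0.69  1.64]
40 0.2 [ 1.61  0.67 -0.78  1.91 -0.92  1.05  2.24]
50 0.0 [ 1.35  0.97 -0.47  1.8  -0.87  1.1   2.54]
50 0.1 [ 1.75  1.15 -1.17  1.8  -0.26  0.92  1.88]
50 0.2 [ 1.47  0.69 -0.65  1.79 -0.85  1.24  2.24]
```

```bash
python3 - <<'E'
from h import *
a=np.radians(20);psi=np.radians(40)
p,o=laypose([.503,-.30,.246],a,psi)
robot.goto(p,o); print(robot.sense()["t"],robot.sense()["opening"])
p,o=laypose([.503,-.30,.066],a,psi); robot.move_straight(p,vel=.15)
s=robot.sense(); print(s["t"],s["opening"],s["tcp_pos"]-p,s["joint_pos"].round(2),s["wrist_force"])
f=robot.grab_frame("scene"); save(cv2.resize(f["image"][200:380,120:360],(800,600)),"lay1.png")
E
```

```text
9.575 0.06707555730586803
10.925 0.06761143666499429 [ 0.00034547 -0.00018771  0.00099182] [ 1.75  1.12 -1.02  1.93 -0.51  0.71  2.14] [ 0.70509968 -0.65569933 -1.93318772]
```

View pics/lay1.png

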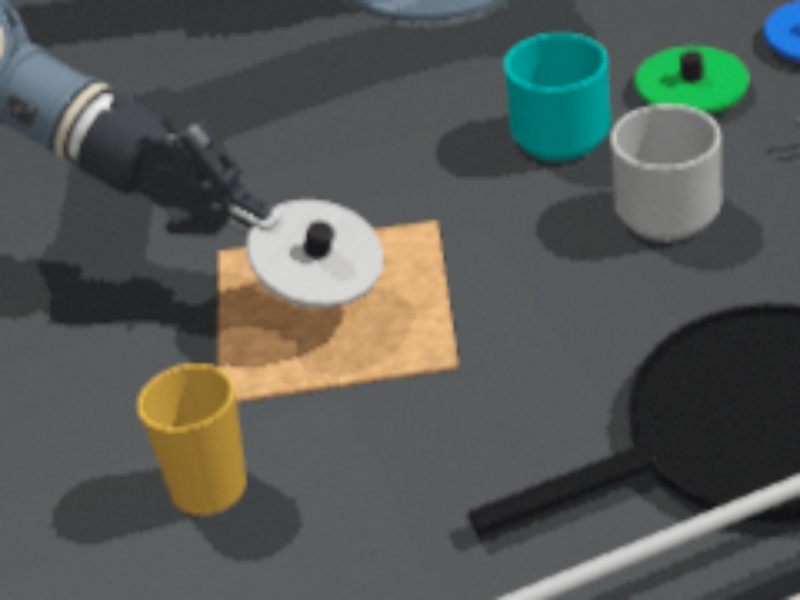

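The lid is held over the mat with the knob up at (320,238), clear of the tumbler. Lowering to contact now, then releasing gently.

```bash
python3 - <<'E'
from h import *
import pickle
a=np.radians(20);psi=np.radians(40)
p,o=laypose([.503,-.30,.0235],a,psi)
c=robot.move_straight(p,vel=.04,contact_N=3.5); s=robot.sense(); print(c,s["t"],s["tcp_pos"]-p,s["wrist_force"],s["joint_pos"].round(2))
robot.grip(.25); s=robot.sense(); print(s["opening"],s["t"])
q=s["tcp_pos"].copy(); q[2]=max(q[2]-.012,.036)
c=robot.move_straight(q,vel=.04,contact_N=6); s=robot.sense(); print(c,s["tcp_pos"],s["wrist_force"])
zt=np.array([np.cos(a)*np.cos(psi),np.cos(a)*np.sin(psi),-np.sin(a)])
q=s["tcp_pos"]-.045*np.array([np.cos(psi),np.sin(psi),0])
c=robot.move_straight(q,vel=.06,contact_N=8); print("retract",c,robot.sense()["tcp_pos"],robot.sense()["wrist_force"])
if not c:
    robot.move_straight(robot.sense()["tcp_pos"]-.2*zt+[0,0,.1],vel=.25)
print(robot.sense()["t"])
for n in("scene","side"):
    f=robot.grab_frame(n); pickle.dump(f,open(n+"2.pkl","wb"))
    if n=="scene": save(cv2.resize(f["image"][200:380,120:360],(800,600)),"lay2.png")
E
```

```text
True 11.9583 [-1.68657691e-04  1.37383153e-05  8.48585907e-04] [-0.94102425 -0.518007    2.04189659] [ 1.73  1.19 -0.99  1.92 -0.48  0.68  2.18]
0.2527586585238011 12.2583
False [ 0.46419016 -0.33183552  0.03548361] [-0.84579628 -0.70050947  0.02751626]
retract False [ 0.42985266 -0.3603456   0.03571134] [ 0.54490384 -0.17168445 -0.28579424]
14.7
```

View pics/lay2.png

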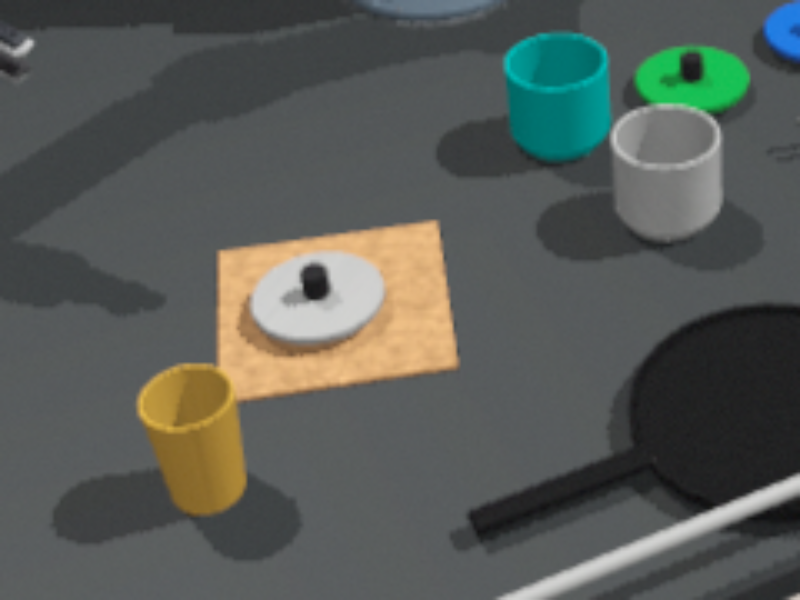

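The lid lies flat on the mat with its knob up, at (315,280). Taking close wrist looks at the lid and the pot.

```bash
python3 - <<'E'
from h import *
import pickle
o=[np.pi,0,-.3]
def robust(q):
    c,r=circ(q)
    for _ in range(4):
        d=np.abs(np.hypot(*(q-c).T)-r); q=q[d<max(.003,1.5*np.median(d))]; c,r=circ(q)
    return c,r,len(q)
def shot(n,x,y):
    robot.goto([x,y,.27],o); robot.sleep(.2); f=robot.grab_frame("wrist"); pickle.dump(f,open(n+".pkl","wb")); return wcloud(f),f["image"].astype(int)
P,I=shot("wl",.45,-.30)
print("t",robot.sense()["t"],robot.sense()["joint_pos"].round(2))
b=np.hypot(P[...,0]-.49,P[...,1]+.31)<.09
m=b&(np.abs(P[...,2]-.022)<.005)&(np.ptp(I,axis=2)<35)&(I.min(2)>60); d=P[m]
A=np.c_[d[:,:2],np.ones(len(d))]; pl=np.linalg.lstsq(A,d[:,2],rcond=None)[0]
(cx,cy),_=cv2.minEnclosingCircle((d[:,:2]*1000).astype(np.float32)); print("disc",len(d),d[:,:2].mean(0),"enc",cx,cy,_,"tilt",np.degrees(pl[:2]),"z",d[:,2].mean())
k=P[b&(P[...,2]>.042)&(P[...,2]<.06)]; print("knob",len(k),k.mean(0) if len(k) else 0,(k.min(0)+k.max(0))/2,np.ptp(k,0))
P,I=shot("wp",.47,.03)
m=(np.hypot(P[...,0]-.5255,P[...,1]-.0315)<.07)&(np.abs(P[...,2]-.09)<.004); q=P[m][:,:2]
(cx,cy),r=cv2.minEnclosingCircle((q*1000).astype(np.float32)); print("pot",robust(q),"enc",cx,cy,r,P[m][:,2].mean(),robot.sense()["t"])
for n in("wl","wp"): pass
im=[cv2.resize(pickle.load(open(n+".pkl","rb"))["image"],(400,300)) for n in("wl","wp")]; save(np.hstack(im),"w2.png")
E
```

```text
t 16.8583 [ 1.15  0.32 -0.8   1.78  0.25  1.14 -0.03]
disc 8724 [ 0.50059515 -0.30220008] enc 501.5350341796875 -303.85687255859375 57.86787414550781 tilt [ 0.02722585 -0.05065088] z 0.022569128595507082
knob 473 [ 0.50079238 -0.30325046  0.04822996] [ 0.50081872 -0.30402634  0.04646996] [0.02360139 0.02362096 0.00864041]
pot (array([0.525309  , 0.02916736]), np.float64(0.04750392021709314), 1738) enc 525.4468994140625 28.85752296447754 50.218238830566406 0.09007412733244077 18.3583
```

View pics/w2.png

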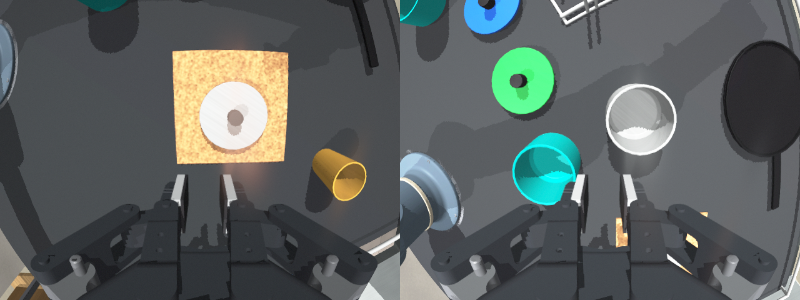

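The wrist views show the lid flat on the mat at (235,117) and the grey pot at (641,118). The lid is level to 0.1°. Taking the knob next, and carrying the lid to the pot.

```bash
python3 - <<'E'
from h import *
import pickle
o=[np.pi,0,-.3]
L=[.5011,-.3038]; Q=[.5254,.0294]
robot.goto([*L,.15],o); robot.grip(.6)
c=robot.move_straight([*L,.0375],vel=.08,contact_N=8); print(c,robot.sense()["tcp_pos"])
robot.grip(0,60); s=robot.sense(); print("open",s["opening"])
z0=s["tcp_pos"][2]
robot.move_straight([*L,.09],vel=.06); robot.move_straight([*L,.22],vel=.15); print(robot.sense()["wrist_force"],robot.sense()["opening"])
robot.move_straight([*Q,.22],vel=.15); robot.move_straight([*Q,.145],vel=.08); robot.sleep(.3)
s=robot.sense(); print(s["t"],s["tcp_pos"],s["tcp_rot"],s["wrist_force"],"z0",z0)
for n in("scene","side"):
    f=robot.grab_frame(n); pickle.dump(f,open(n+"3.pkl","wb"))
a=pickle.load(open("scene3.pkl","rb"))["image"][190:280,260:380]; b=pickle.load(open("side3.pkl","rb"))["image"][180:270,270:390]
save(np.hstack([cv2.resize(a,(400,300),interpolation=2),cv2.resize(b,(400,300),interpolation=2)]),"over.png")
E
```

```text
False [ 0.50146809 -0.30396618  0.03804975]
open 0.2518999330490183
[ 0.13052311 -0.27893324 -1.7647302 ] 0.2590544606127075
27.8167 [0.52557827 0.02935814 0.1453125 ] [-3.14152553e+00 -6.56598178e-04 -3.00116866e-01] [-0.23849782 -0.56211008 -2.50493472] z0 0.03810515309338126
```

View pics/over.png

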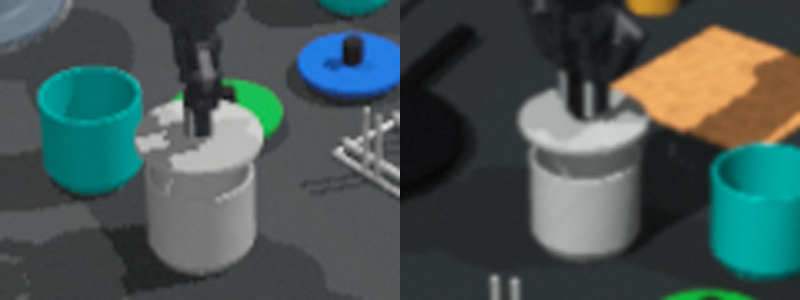

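The lid hangs level and centred over the grey pot in both views. Lowering it now.

```bash
python3 - <<'E'
from h import *
import pickle
o=[np.pi,0,-.3]; Q=[.5254,.0294]
c=robot.move_straight([*Q,.1125],vel=.03,contact_N=4); robot.sleep(.2); s=robot.sense(); print(c,s["tcp_pos"],s["wrist_force"],s["torque"])
if s["tcp_pos"][2]<.1165:
    robot.grip(.6); robot.sleep(.2)
    robot.move_straight([*Q,.2],vel=.1); robot.goto([.43,.03,.27],o); robot.sleep(.3)
    f=robot.grab_frame("wrist"); P=wcloud(f); I=f["image"].astype(int)
    b=np.hypot(P[...,0]-Q[0],P[...,1]-Q[1])<.07
    d=P[b&(np.abs(P[...,2]-.098)<.006)]; pl=np.linalg.lstsq(np.c_[d[:,:2],np.ones(len(d))],d[:,2],rcond=None)[0]
    (cx,cy),r=cv2.minEnclosingCircle((d[:,:2]*1000).astype(np.float32)); print("disc",len(d),cx,cy,r,"tilt",np.degrees(pl[:2]),"z",d[:,2].mean())
    s=robot.sense(); print(s["t"],s["wrist_force"])
    for n in("scene","side"):
        g=robot.grab_frame(n); pickle.dump(g,open(n+"4.pkl","wb"))
    a=pickle.load(open("scene4.pkl","rb"))["image"]; b=pickle.load(open("side4.pkl","rb"))["image"]
    save(np.hstack([cv2.resize(a[180:330,250:450],(400,300),interpolation=2),cv2.resize(b[180:270,270:390],(400,300),interpolation=2)]),"end.png")
E
```

```text
True [0.52517636 0.02931046 0.11409308] [-0.21324283  0.32378312  5.43331722] [-0.03220843  0.10367747  0.01903005]
disc 12619 525.4848022460938 29.486530303955078 58.28671646118164 tilt [ 0.12009354 -0.10097352] z 0.09858250522797597
31.575 [-0.33839424  0.80157647 -0.81968058]
```

View pics/end.png

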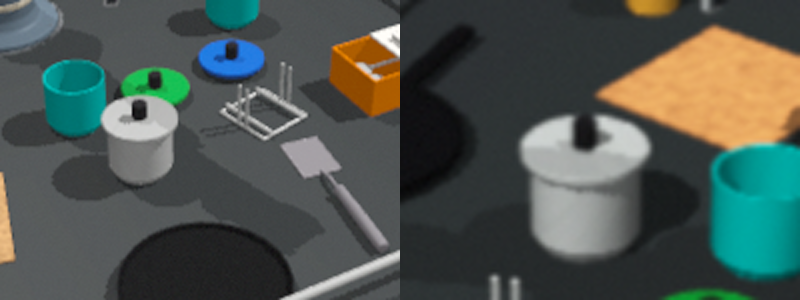

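The lid sits level on the pot (knob at (139,108) in the left view) with the disc top at 98.6 mm against 98 expected. The gripper is clear, so I'm handing in.

```bash
python3 -c "
from plant import robot
print(robot.close_job())"
```

```text
the job is handed in; nothing more can be done
None
```

The lid is seated on the ghee pot and I handed the job in at about 32 s of the 61 s allowed. I pinched the steel lid by its rim, lifted it out of the rack and laid it knob up on the mat. I then let go, took it again by the knob, carried it over level and lowered it onto the pot until contact.

- **Fit:** In the last wrist-camera check the disc top was at 98.6 mm (98 mm expected when fully home). Tilt was under 0.2°, and the lid centre was within about 0.4 mm of the pot's measured centre.
- **Robot:** It was clear of everything in the last picture.
- **Other objects:** The tawa, spatula, caddy and look-alikes I could see looked undisturbed. I judged that by eye and did not measure it. The tumbler was only partly in the final crop, and the arm did not work near it after the lid was laid down.
- **Disagreement:** The scene and side cameras put the pot 1–3 mm to one side (in y) of the wrist camera's reading. I used the wrist camera's value, and the fit bore it out.

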